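# Put the wheel dresser away in the skate sharpener's drawer

### The job

Put the wheel dresser away in the drawer of the skate sharpener. First move the forked skate clamp out of the drawer's way and stand it on the middle of the black rubber mat while the drawer is still shut; then pull the drawer out fully to its stop; then take the dresser from the plywood board and lay it down flat, not dropped, in the drawer's empty front compartment, leaving the drawer fully out. Leave all the other things on the bench where they are.

Things in the scene. Friction and masses are not known exactly. Their poses are not given: they have to be found in the camera images.
- sharpener: Grey skate sharpener, fixed. Origin on the bench under the middle of its front face; x points into the machine, away from the robot, y to its left, z up. Housing 260 wide (y), 260 deep, 125 high; on top of it an overhanging sliding table (see table_edge) and the grinding head, up to z = 260 mm and nowhere ahead of x = 0.
- table_edge (a point): Middle of the lower front edge of the aluminium sliding table on the sharpener: 280 wide, from 125 to 141 mm above the bench, overhanging the front face by 35 mm. The shut drawer's knob is 15 mm ahead of this edge and 78 mm lower, so a gripper pointing straight down strikes the table; one whose body leans back towards the robot by 30 to 45 degrees fits.
- drawer (a joint): How far the drawer is out along the sharpener's -x, m: 0 shut, 0.18 at the stop; starts at 0 to 0.012. Slides level with about 3 N of friction and stays where it is left; no spring or catch. Its front panel is 174 wide, from z = 10 to 70 mm, its face level with the sharpener's front face at 0.
- drawer_knob (a point): Centre of the black star knob on the drawer (moves with it): diameter 36, 26 mm long along the sharpener's x, on a stem of diameter 16; 50 mm in front of the panel's face, 47 mm above the bench. Axes as the sharpener.
- compartment (a point): Centre of the floor of the drawer's front compartment (moves with the drawer; axes as the sharpener): 62 mm behind the panel's face, 15 mm above the bench. Inside 100 mm in x by 158 mm in y, open on top; side and rear walls 40 mm high above the floor, front panel 55. Behind the rear wall lies stock. With the drawer at its stop it is 83 mm clear of table_edge.
- clamp_knob (a point): Centre of the black star knob on top of the loose skate clamp: diameter 36, height 26, 62 mm above the clamp's underside, on a post of diameter 16 over the middle of a forked aluminium plate (120 x 80 x 14 mm, long along x, crosspiece to 26 mm). z up. Mass about 0.5 kg. Starts on the bench in front of the drawer, at any yaw.
- mat_top (a point): Centre of the top of the black rubber mat, 190 (x) x 180 (y) x 4 mm, fixed flat on the bench at the left or the right.
- board: Plywood board 210 (x) x 170 (y) x 6 mm, fixed flat on the bench at the left or the right, opposite the mat; origin at the centre of its underside. The dresser, the screwdriver and the brush lie on it side by side in any order, spaced about 66 mm along its x, roughly along its y.
- dresser_grip (a point): Centre of the square grip of the loose wheel dresser, lying flat: a dark steel bar 70 long (x) x 24 wide (y) x 22 high, with a pointed round shank of diameter 12 running 50 mm on along +x (120 mm in all: -35 to +85 in x of this point). 11 mm above its underside. Mass about 0.18 kg, centre of mass within 15 mm of this point.
- screwdriver: Screwdriver about 130 mm long lying on the plywood board, parallel or nearly so to the dresser. Bystander.
- brush: Small hand brush about 130 mm long lying on the plywood board. Bystander.
- oil: Small oil bottle, diameter 44, height 100 mm, standing close in front of the sharpener to the +y side of the drawer. Bystander. Origin at the centre of its underside.
- tin: Small wax can, diameter 48, height 50 mm, standing close in front of the sharpener to the -y side of the drawer. Bystander. Origin at the centre of its underside.
- puck: Black hockey puck, diameter 76, height 25 mm, lying flat on the bench between the robot and the drawer. Bystander. Origin at the centre of its underside.
- jar: Jar, diameter 52, height 70 mm, standing on the bench left of the sharpener's front. Bystander. Origin at the centre of its underside.
- tape: White roll of tape (a ring), outer diameter 64, height 30 mm, lying flat right of the sharpener's front. Bystander. Origin at the centre of its underside.
Things that resemble listed ones, but are neither listed nor needed, are in the scene too. There is more than one size of the part that bears dresser_grip; the job needs the middle-sized. Several things look just like the part that bears clamp_knob: the one meant starts farthest to the robot's left.

How it is judged:
By the outcome, as a careful person would: the job done as asked, in the order asked, and still so for the second after the job is handed in, with the robot touching nothing.
It also fails if it takes over 59 s, if anything falls off the work surface, if the arm or the gripper's body presses on something with over 40 N, if the wrist force passes 120 N, or if a joint passes its speed limit or range.

### The arm

A 6-joint arm with a two-finger parallel gripper is mounted at the origin on the work surface. World frame = base frame: x ahead of the robot, y to its left, z up, the work surface at z = 0. Lengths are in mm, angles in rad, forces in N, time in s.
With the tool pointing down it reaches from about 350 to 775 mm from the base axis. Payload 7.3 kg.
Tool frame: the origin (TCP) lies midway between the tips of the shut fingers; the grasp point (between the pads) lies 19 mm behind it; z points along the fingers, y is the line along which they close (so a half turn about z gives the same grasp; the last joint's range is limited). The gripper opens to 92 mm and grips with 3 to 60 N. Pads are 19 mm wide; open, the fingers measure 130 mm over their backs; the gripper's body (75 mm by 190 mm) begins 47 mm behind the grasp point.
Start: joints at [1.132, 0.342, 1.524, -0, 1.275, -0.146], TCP at [151.518, 502.68, 226.741] pointing down, gripper open.
Joint ranges: [-2.53, 2.53], [-0.77, 2.02], [0.04, 2.7], [-1, 4.14], [0.28, 2.66], [-3.11, 3.11]. Speed limits (rad/s): [2.57, 2.57, 3.14, 3.14, 3.14, 3.14].

### API

Orientations are given as [roll, pitch, yaw] about the fixed x, y, z axes, in that order (R = Rz(yaw) Ry(pitch) Rx(roll)).
In Python, from plant import bot gives the robot as it stands. The module is installed in compiled form; this text tells all that it offers.
- The arm moves only by the shell command python3 -m crank 'ROWS' [OPENING]. ROWS is JSON, a list of rows, each a list of 6 numbers: the shift along the tool's x, y, z in m, then the turn, a rotation vector about the tool's x, y, z in rad. In form: [[dx, dy, dz, wx, wy, wz], ...]. A call has 1 to 5 rows; each row shifts and turns the commanded pose from where the row before left it, along the tool's axes as they then stand; what a row does not reach is not made up. A row lasts 1/8 s, in which the tool goes at most 62.5 mm and 10.7 degrees, less where a joint would pass 70% of its speed; a pose out of reach is approached as far as the arm can. A call is refused whole if a number of a shift passes 0.0625 or a number of a turn 0.188, either way. A call with a gripper value outside its range is refused whole. OPENING is the opening in per cent of the stroke, from 0 (shut) to 100 (fully open), set as the call begins (- or left out, the last holds). The fingers move at their own pace and stop on an object; the grip force is fixed at half the most. Time passes only in rows, so rows that do not move let the fingers close. It gives the time, the measured TCP pose, the force, the opening and the grip force at its end, in the units of the state.
- bot.get_obs(): the state, without advancing time (a new reading comes with each control period).
- bot.capture(name): name is "scene" or "top" or "wrist"; returns a dict with "color" (384x512x3 uint8, blue, green, red), "fov_y" (degrees; the focal length in pixels is half the picture's height over the tangent of half this angle, whatever the lens; pixels are square), "cx", "cy" (the principal point, pixels), "extrinsics" (4x4, takes a point from world to camera coordinates); the wrist camera has in their place "tool_from_camera" (4x4, takes a point from camera to tool coordinates, whose origin is the TCP and whose axes are the flange's). Camera axes: x right, y up, looking along -z (the intrinsics and any distortion apply to the point x, -y, -z); pixel columns grow to the right and rows downward; lengths in mm; the calibration is good to about 2 mm. A picture is of the moment at which its call begins: read the wrist's pose just before it. There is no depth.
- bot.close_job(): hands the job in; it is judged then, once.
The state is a dict: "time": time; "joint_positions": joint angles; "dq": joint speeds; "tau": joint torques, N m; "tool_pos": TCP position; "tcp_rot": TCP orientation; "contact_force": force on the tool from outside, world axes, zero at the start; "moment": the same for the moment, N m; "grip_width": finger opening in mm; "finger_force": force on a finger pad.
Only numpy, scipy, OpenCV 4.12 (cv2) and the standard library are available. Lean on these libraries where they do the work, as an engineer would, in place of code of your own. Each camera call takes 0.05 s, during which the arm holds its last target. There are 200 camera calls.

## Working session

There is one attempt and no reset: what is moved stays moved. The work goes in short steps, Python scripts to look and compute and a shell command to move; the robot and the scene stay as the last step left them, time stands still between calls to the robot, and variables do not carry over. Pictures are saved under pics/ and viewed, at most 10 in all, crops included, and the job is handed in when it is done.

```bash
mkdir -p pics; cat > h.py <<'E'
import numpy as np, cv2
from plant import bot
from scipy.spatial.transform import Rotation as R
def K(c):
    f=c["color"].shape[0]/2/np.tan(np.radians(c["fov_y"])/2); return f,c["cx"],c["cy"]
def pose(o):
    T=np.eye(4);T[:3,:3]=R.from_euler('xyz',o["tcp_rot"]).as_matrix();T[:3,3]=o["tool_pos"];return T
def cam(name):
    o=bot.get_obs(); c=bot.capture(name)
    c["W"]=np.linalg.inv(c["extrinsics"]) if name!="wrist" else pose(o)@c["tool_from_camera"]
    return c
def ray(c,u,v,z):
    f,cx,cy=K(c); d=c["W"][:3,:3]@np.array([(u-cx)/f,-(v-cy)/f,-1]); p=c["W"][:3,3]
    return p+d*(z-p[2])/d[2]
def proj(c,P):
    f,cx,cy=K(c); q=np.linalg.inv(c["W"])@np.append(P,1); return cx-f*q[0]/q[2], cy+f*q[1]/q[2]
E
python3 - <<'E'
from h import *
print({k:v for k,v in bot.get_obs().items()})
for n in("scene","top","wrist"):
    c=cam(n); print(n,[k for k in c], K(c),c["W"].round(3).tolist()); print({k:v for k,v in c.items() if k not in("color","extrinsics","W")})
    cv2.imwrite(f"pics/{n}0.png",c["color"]); np.save(f"{n}0.npy",c,allow_pickle=True)
    if n!="wrist": cv2.imwrite(f"pics/{n}0b.png",cv2.resize(c["color"],(800,600),interpolation=cv2.INTER_CUBIC))
E
```

```text
{'time': 0.0, 'joint_positions': array([ 1.13198794e+00,  3.42730736e-01,  1.52499925e+00,  1.07850920e-05,
        1.27537012e+00, -1.46005941e-01]), 'dq': array([-0.00125692, -0.00095525,  0.00082374, -0.00080344,  0.0024857 ,
       -0.00209499]), 'tau': array([ 8.24990402e-04, -4.31253183e+01, -2.44219369e+01,  7.18711456e-02,
        5.60132798e-02, -1.25544102e-04]), 'tool_pos': array([151.34530153, 502.30519451, 226.04699089]), 'tcp_rot': array([-3.14010274e+00, -2.29519385e-04,  2.84878688e+00]), 'contact_force': array([-0.0647753 ,  0.24137476,  0.50262701]), 'moment': array([0.05415892, 0.03982943, 0.0179779 ]), 'finger_force': 0.0, 'grip_width': 91.76249046162813}
scene ['color', 'fov_y', 'cx', 'cy', 'extrinsics', 'W'] (np.float64(412.04664752423133), 255.16420817417944, 189.79192846947677) [[0.262, -0.835, 0.483, 1184.684], [0.965, 0.225, -0.136, -186.357], [0.005, 0.502, 0.865, 1292.171], [0.0, 0.0, 0.0, 1.0]]
{'fov_y': 49.967899400806104, 'cx': 255.16420817417944, 'cy': 189.79192846947677}
top ['color', 'fov_y', 'cx', 'cy', 'extrinsics', 'W'] (np.float64(494.40275779817
[... 248 characters left out ...]

wrist ['color', 'fov_y', 'cx', 'cy', 'tool_from_camera', 'W'] (np.float64(314.4810922324332), 257.20548803084307, 189.28211964028847) [[0.289, -0.923, -0.255, 82.718], [0.957, 0.278, 0.078, 523.609], [-0.001, -0.267, 0.964, 384.359], [0.0, 0.0, 0.0, 1.0]]
{'fov_y': 62.810597384850126, 'cx': 257.20548803084307, 'cy': 189.28211964028847, 'tool_from_camera': array([[-2.62562695e-05,  9.63664436e-01,  2.67115808e-01,
         7.18749537e+01],
       [ 9.99999973e-01,  8.70812502e-05, -2.15864555e-04,
         3.31025770e-01],
       [-2.31281773e-04,  2.67115795e-01, -9.63664412e-01,
        -1.58229208e+02],
       [ 0.00000000e+00,  0.00000000e+00,  0.00000000e+00,
         1.00000000e+00]])}
```

View pics/top0b.png

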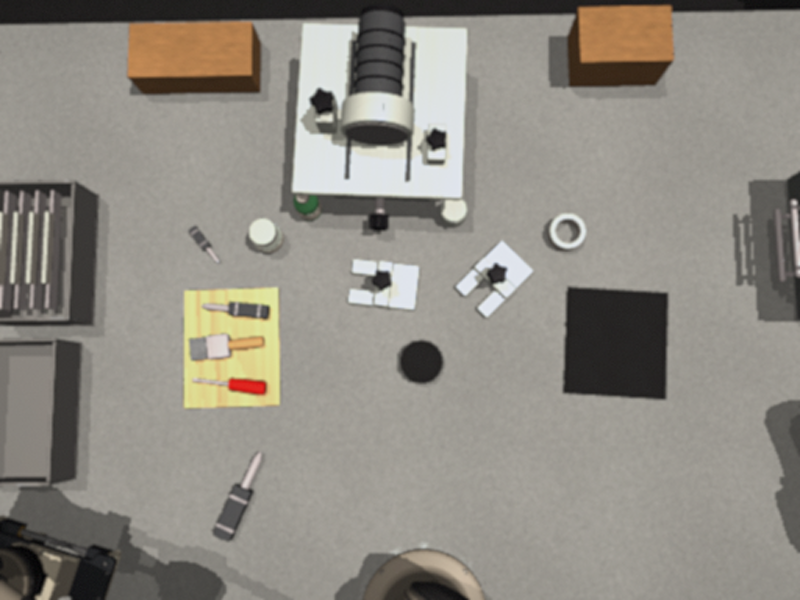

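View pics/scene0b.png

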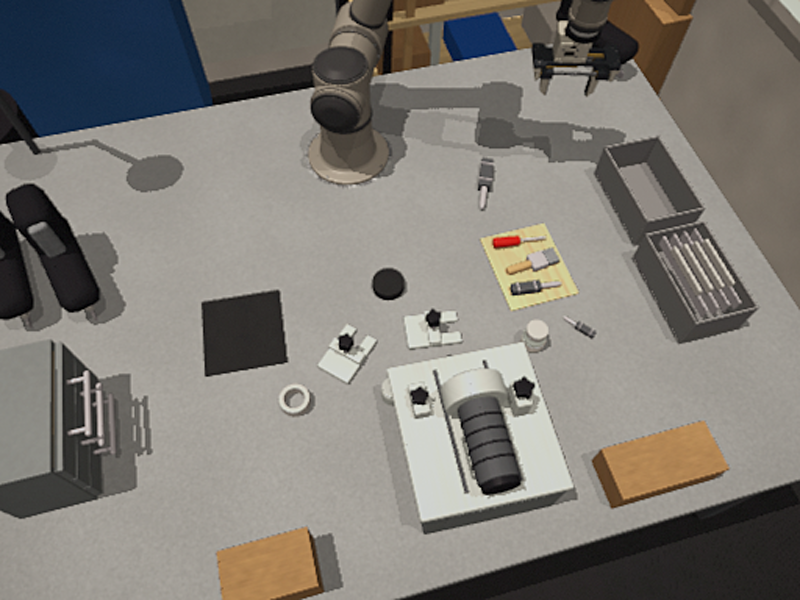

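The top view shows three clamp-like parts. One is on the bench in front of the drawer at (383,282), a second is to its right at (497,273), and knobs at (322,100) and (437,140) are fixed on the machine table. The loose one farthest left is (383,282).

There are three dressers: small at (203,243), middle on the board at (237,310), and large at (238,495). I'll take the one on the board. The mat is at (616,342), the drawer knob at (378,220) and the puck at (421,361).

```bash
cat > m.py <<'E'
from h import *
t=np.load("top0.npy",allow_pickle=True).item(); s=np.load("scene0.npy",allow_pickle=True).item()
def blob(c,box,lo,hi,k=0.64):
    x0,y0,x1,y1=[int(b*k) for b in box]; g=c["color"][y0:y1,x0:x1]
    m=cv2.inRange(g,lo,hi); n,l,st,ce=cv2.connectedComponentsWithStats(m)
    i=1+np.argmax(st[1:,4]); mm=(l==i).astype(np.uint8); co=max(cv2.findContours(mm,0,2)[0],key=cv2.contourArea)
    r=cv2.minAreaRect(co); rect=cv2.boxPoints(r)+[x0,y0]
    return ce[i]+[x0,y0],rect,st[i,4]
B=((0,0,0),(60,60,60))
def show(n,c,box,lo,hi,z):
    ce,rect,a=blob(c,box,lo,hi); P=ray(c,*ce,z); Q=[ray(c,*q,z)[:2] for q in rect]
    print(n,ce.round(1),a,P.round(1),"sides",[round(float(np.linalg.norm(Q[i]-Q[(i+1)%4])),1) for i in range(4)],np.round(Q,0).tolist())
    return ce,P
show("mat",t,(545,270,690,415),(0,0,0),(50,50,50),4)
show("puck",t,(395,335,450,390),(0,0,0),(60,60,60),25)
show("board",t,(170,270,300,425),(60,150,170),(200,255,255),6)
a,_=show("clampknobT",t,(365,265,400,300),*B,62)
b,_=show("clampknobS",s,(418,303,452,330),*B,62)
d,_=show("drawknobT",t,(360,205,395,235),*B,47)
show("clampplate",t,(340,250,425,318),(190,190,190),(255,255,255),14)
show("dresser dark",t,(222,295,275,325),(0,0,0),(90,90,90),17)
show("table",t,(280,20,480,205),(190,190,190),(255,255,255),141)
def tri(u,v):
    A=[];bb=[]
    for c,p in((t,u),(s,v)):
        f,cx,cy=K(c);dd=c["W"][:3,:3]@np.array([(p[0]-cx)/f,-(p[1]-cy)/f,-1]);dd/=np.linalg.norm(dd)
        M=np.eye(3)-np.outer(dd,dd);A.append(M);bb.append(M@c["W"][:3,3])
    return np.linalg.lstsq(np.vstack(A),np.hstack(bb),rcond=None)[0]
print("tri clamp",tri(a,b))
g=cv2.hconcat([cv2.resize(t["color"][120:215,195:290],(400,400),interpolation=2),cv2.resize(t["color"][175:215,110:190],(400,200),interpolation=2).repeat(2,0)])
cv2.imwrite("pics/crop1.png",g)
E
python3 m.py
```

```text
mat [393.8 219.3] 4189 [ 456.9 -345.6    4. ] sides [186.5, 176.6, 186.1, 173.6] [[369.0, -252.0], [555.0, -265.0], [546.0, -442.0], [360.0, -425.0]]
puck [269.1 231.2] 539 [427.1  -1.4  25. ] sides [68.2, 67.8, 67.7, 67.9] [[461.0, 31.0], [460.0, -37.0], [392.0, -36.0], [393.0, 32.0]]
board [147.4 222.3] 3891 [456.7 335.8   6. ] sides [174.3, 216.3, 170.9, 216.8] [[568.0, 423.0], [566.0, 249.0], [349.0, 247.0], [351.0, 418.0]]
clampknobT [243.6 179. ] 85 [565.9  65.3  62. ] sides [26.6, 26.8, 26.6, 26.8] [[566.0, 83.0], [585.0, 64.0], [566.0, 45.0], [547.0, 64.0]]
clampknobS [277.  203.5] 75 [568.5  64.1  62. ] sides [42.4, 26.9, 42.3, 26.5] [[582.0, 42.0], [543.0, 60.0], [555.0, 84.0], [593.0, 66.0]]
drawknobT [241.5 141.6] 125 [671.9  71.1  47. ] sides [30.5, 33.1, 30.5, 33.0] [[658.0, 89.0], [689.0, 86.0], [684.0, 53.0], [654.0, 56.0]]
clampplate [255.3 182.7] 589 [562.4  35.3  14. ] sides [80.0, 71.8, 79.8, 71.3] [[529.0, 80.0], [609.0, 71.0], [600.0, -0.0], [520.0, 10.0]]
dresser dark [157.8 198.2] 73 [522.2 305.5  17. ] sides [18.6, 29.0, 18.6, 29.0] [[515.0, 321.0], [533.0, 319.0], [529.0, 290.0], [511.0, 292.0]]
table [246.   75.1] 6963 [825.3  53.1 141. ] sides [292.0, 284.4, 290.6, 276.5] [[702.0, 205.0], [994.0, 198.0], [978.0, -86.0], [688.0, -71.0]]
tri clamp [566.46972593  65.20706312  57.83098435]
```

View pics/crop1.png

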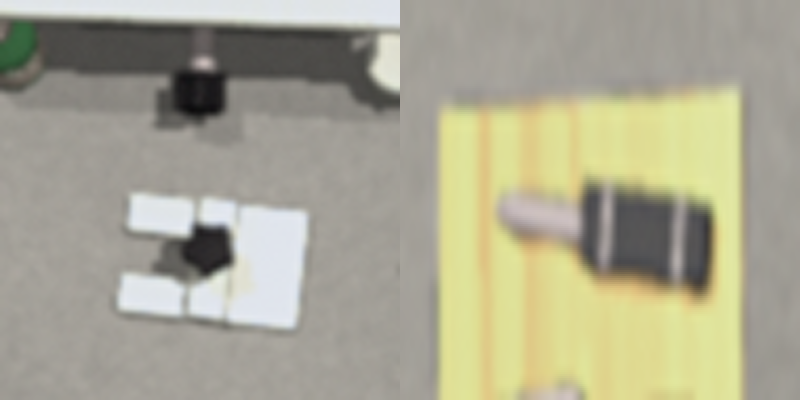

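The crop confirms both picks. The clamp has its knob at about (566,65), with the prongs towards the robot's left, and the middle dresser lies on the board with its shank to +y. Next I plan the approach to the clamp.

```bash
cat > plan.py <<'E'
# plan.py x y z [n] [yaw lean] : rows to reach TCP x,y,z; lean = tool z tilted forward (+x rotated by yaw) from down
import sys
from h import *
a=[float(v) for v in sys.argv[1:]]
T=pose(bot.get_obs()); p0=T[:3,3]; R0=R.from_matrix(T[:3,:3]); R1=R0
n=int(a[3]) if len(a)>3 else 5
if len(a)>5:
    y,l=np.radians(a[4:6]); z=[np.sin(l)*np.cos(y),np.sin(l)*np.sin(y),-np.cos(l)]; yy=[-np.sin(y),np.cos(y),0]
    R1=R.from_matrix(np.column_stack([np.cross(yy,z),yy,z]))
w=(R0.inv()*R1).as_rotvec(); d=np.array(a[:3])-p0
print("dist",np.linalg.norm(d).round(1),"turn deg",np.degrees(np.linalg.norm(w)).round(1))
for i in range(n):
    Ri=R0*R.from_rotvec(w*i/n); print(np.r_[Ri.inv().apply(d/n)/1000,w/n].round(4).tolist())
E
python3 plan.py 566 65 150 11
```

```text
dist 607.5 turn deg 0.0
[-0.0476, -0.0272, 0.007, 0.0, 0.0, 0.0]
[-0.0476, -0.0272, 0.007, 0.0, 0.0, 0.0]
[-0.0476, -0.0272, 0.007, 0.0, 0.0, 0.0]
[-0.0476, -0.0272, 0.007, 0.0, 0.0, 0.0]
[-0.0476, -0.0272, 0.007, 0.0, 0.0, 0.0]
[-0.0476, -0.0272, 0.007, 0.0, 0.0, 0.0]
[-0.0476, -0.0272, 0.007, 0.0, 0.0, 0.0]
[-0.0476, -0.0272, 0.007, 0.0, 0.0, 0.0]
[-0.0476, -0.0272, 0.007, 0.0, 0.0, 0.0]
[-0.0476, -0.0272, 0.007, 0.0, 0.0, 0.0]
[-0.0476, -0.0272, 0.007, 0.0, 0.0, 0.0]
```

```bash
python3 -m crank '[[-0.0476,-0.0272,0.007,0,0,0],[-0.0476,-0.0272,0.007,0,0,0],[-0.0476,-0.0272,0.007,0,0,0],[-0.0476,-0.0272,0.007,0,0,0],[-0.0476,-0.0272,0.007,0,0,0]]' 100; python3 -m crank '[[-0.0476,-0.0272,0.007,0,0,0],[-0.0476,-0.0272,0.007,0,0,0],[-0.0476,-0.0272,0.007,0,0,0],[-0.0476,-0.0272,0.007,0,0,0],[-0.0476,-0.0272,0.007,0,0,0]]'; python3 -m crank '[[-0.0476,-0.0272,0.007,0,0,0],[0,0,0,0,0,0]]'
python3 plan.py 566 65 43 3 0 0
python3 - <<'E'
from h import *
c=cam("wrist"); cv2.imwrite("pics/w1.png",c["color"]); print(proj(c,[566,65,75]),proj(c,[672,71,47]),proj(c,[722,70,0]))
E
```

```text
time: 0.78
tool_pos: [341.0, 302.4, 191.5]
tcp_rot: [3.141, 0.0, 2.849]
contact_force: [1.3, 1.2, -0.8]
grip_width: 92.0
finger_force: 0.0
time: 1.4
tool_pos: [529.7, 103.4, 156.3]
tcp_rot: [3.141, -0.0, 2.849]
contact_force: [0.6, 0.9, 1.4]
grip_width: 91.8
finger_force: 0.0
time: 1.65
tool_pos: [568.0, 62.1, 148.4]
tcp_rot: [-3.141, -0.001, 2.845]
contact_force: [0.4, 1.0, -0.0]
grip_width: 92.0
finger_force: 0.0
dist 105.4 turn deg 17.0
[0.0009, 0.0008, 0.0351, -0.0002, -0.0003, -0.099]
[0.0008, 0.0008, 0.0351, -0.0002, -0.0003, -0.099]
[0.0008, 0.0009, 0.0351, -0.0002, -0.0003, -0.099]
(np.float64(259.6217082819219), np.float64(195.5082690877012)) (np.float64(298.3620535819649), np.float64(288.7195623203997)) (np.float64(303.78562609663135), np.float64(302.4877344299881))
```

View pics/w1.png

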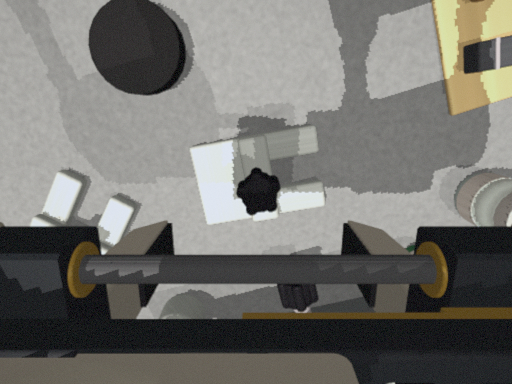

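The wrist view shows the clamp knob at (259,192), against a prediction of (260,195), so the position is good. I go down and grip.

```bash
python3 -m crank '[[0.0009,0.0008,0.035,0,0,-0.099],[0.0009,0.0008,0.035,0,0,-0.099],[0.0009,0.0008,0.035,0,0,-0.099],[0,0,0,0,0,0]]'; python3 -m crank '[[0,0,0,0,0,0],[0,0,0,0,0,0],[0,0,0,0,0,0],[0,0,0,0,0,0],[0,0,0,0,0,0]]' 0;  python3 -m crank '[[0,0,-0.02,0,0,0],[0,0,-0.05,0,0,0],[0,0,-0.03,0,0,0]]'; python3 plan.py 457 -344 145 8
```

```text
time: 2.2
tool_pos: [561.5, 69.2, 42.8]
tcp_rot: [3.141, -0.006, -3.137]
contact_force: [-0.5, 0.1, 0.4]
grip_width: 91.7
finger_force: 0.0
time: 2.82
tool_pos: [564.4, 67.9, 44.9]
tcp_rot: [3.141, 0.0, -3.138]
contact_force: [-0.0, 0.1, -0.4]
grip_width: 46.8
finger_force: 0.0
time: 3.2
tool_pos: [564.9, 67.9, 146.8]
tcp_rot: [3.142, 0.002, -3.138]
contact_force: [0.8, 0.2, -0.6]
grip_width: 16.4
finger_force: 0.0
dist 425.8 turn deg 0.0
[0.0137, -0.0514, 0.0002, 0.0, 0.0, 0.0]
[0.0137, -0.0514, 0.0002, 0.0, 0.0, 0.0]
[0.0137, -0.0514, 0.0002, 0.0, 0.0, 0.0]
[0.0137, -0.0514, 0.0002, 0.0, 0.0, 0.0]
[0.0137, -0.0514, 0.0002, 0.0, 0.0, 0.0]
[0.0137, -0.0514, 0.0002, 0.0, 0.0, 0.0]
[0.0137, -0.0514, 0.0002, 0.0, 0.0, 0.0]
[0.0137, -0.0514, 0.0002, 0.0, 0.0, 0.0]
```

The fingers close at about 75 mm/s, so I lifted before they had gripped. I reopen, recheck the knob position and retry.

```bash
python3 -m crank '[[0,0,0,0,0,0],[0,0,0,0,0,0],[0,0,0,0,0,0],[0,0,0,0,0,0],[0,0,0,0,0,0]]' 70
python3 - <<'E'
from h import *
c=cam("wrist"); cv2.imwrite("pics/w2.png",c["color"]); p=proj(c,[566,65,75]); print(p)
g=c["color"][150:225,215:305]; m=cv2.inRange(g,(0,0,0),(45,45,45)); n,l,st,ce=cv2.connectedComponentsWithStats(m)
for i in range(1,n):
    if st[i,4]>100: q=ce[i]+[215,150]; print(st[i],q,ray(c,*q,72))
E
python3 plan.py 566 65 43 3 0 0
```

```text
time: 3.82
tool_pos: [564.1, 68.0, 144.2]
tcp_rot: [3.141, -0.001, -3.137]
contact_force: [1.0, 0.5, -0.1]
grip_width: 61.2
finger_force: 0.0
(np.float64(252.77066502883284), np.float64(202.83852862543964))
[  24   24   43   47 1399] [259.20800572 197.75982845] [562.86480225  69.88872937  72.        ]
dist 101.4 turn deg 0.2
[-0.0006, -0.001, 0.0338, 0.0, -0.0002, 0.0014]
[-0.0006, -0.001, 0.0338, 0.0, -0.0002, 0.0014]
[-0.0006, -0.001, 0.0338, 0.0, -0.0002, 0.0014]
```

```bash
python3 -m crank '[[0,0,0.034,0,0,0],[0,0,0.034,0,0,0],[0,0,0.033,0,0,0]]' 70; python3 -m crank '[[0,0,0,0,0,0],[0,0,0,0,0,0],[0,0,0,0,0,0],[0,0,0,0,0,0],[0,0,0,0,0,0]]' 0; python3 -m crank '[[0,0,0,0,0,0],[0,0,0,0,0,0]]'
```

```text
time: 4.25
tool_pos: [564.3, 68.0, 42.7]
tcp_rot: [3.142, 0.0, -3.137]
contact_force: [0.3, -0.4, 0.0]
grip_width: 64.4
finger_force: 0.0
time: 4.88
tool_pos: [565.2, 68.3, 45.3]
tcp_rot: [3.141, 0.003, -3.137]
contact_force: [0.1, 2.5, 6.1]
grip_width: 33.9
finger_force: 30.0
time: 5.12
tool_pos: [565.3, 68.3, 45.2]
tcp_rot: [3.141, 0.003, -3.137]
contact_force: [0.5, 1.7, 6.2]
grip_width: 34.2
finger_force: 30.0
```

```bash
python3 -m crank '[[0,0,-0.03,0,0,0],[0,0,-0.05,0,0,0],[0,0,0,0,0,0]]'; python3 plan.py 457 -344 125 8; python3 - <<'E'
from h import *
c=cam("wrist"); cv2.imwrite("pics/w3.png",c["color"])
E
```

```text
time: 5.5
tool_pos: [566.4, 67.9, 127.2]
tcp_rot: [-3.141, 0.007, -3.137]
contact_force: [-0.1, 1.1, -5.9]
grip_width: 34.0
finger_force: 30.0
dist 426.2 turn deg 0.0
[0.0139, -0.0514, 0.0002, 0.0, 0.0, 0.0]
[0.0139, -0.0514, 0.0002, 0.0, 0.0, 0.0]
[0.0139, -0.0514, 0.0002, 0.0, 0.0, 0.0]
[0.0139, -0.0514, 0.0002, 0.0, 0.0, 0.0]
[0.0139, -0.0514, 0.0002, 0.0, 0.0, 0.0]
[0.0139, -0.0514, 0.0002, 0.0, 0.0, 0.0]
[0.0139, -0.0514, 0.0002, 0.0, 0.0, 0.0]
[0.0139, -0.0514, 0.0002, 0.0, 0.0, 0.0]
```

View pics/w3.png

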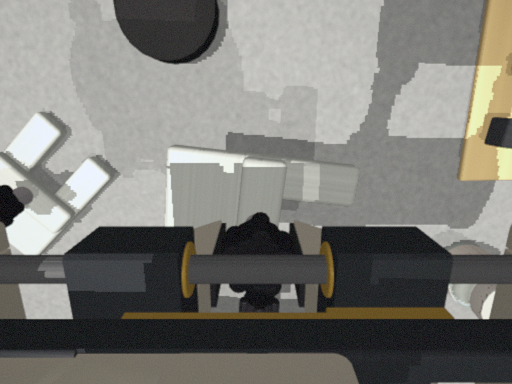

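The clamp is held at (260,250) and clear of the bench. The path passes close to the second clamp at the left, so I go higher on the way.

```bash
python3 -m crank '[[0.0139,-0.04,-0.045,0,0,0],[0.0139,-0.0563,0,0,0,0],[0.0139,-0.0563,0,0,0,0],[0.0139,-0.0514,0,0,0,0],[0.0139,-0.0514,0,0,0,0]]'; python3 -m crank '[[0.0139,-0.0514,0,0,0,0],[0.0139,-0.0514,0.02,0,0,0],[0.0139,-0.0514,0.025,0,0,0],[0,0,0,0,0,0]]'; python3 plan.py 457 -344 60 2
```

```text
time: 6.18
tool_pos: [493.9, -188.7, 166.3]
tcp_rot: [3.139, -0.004, -3.137]
contact_force: [1.3, -1.1, -5.5]
grip_width: 33.9
finger_force: 30.0
time: 6.68
tool_pos: [451.3, -343.8, 119.0]
tcp_rot: [3.137, -0.006, 3.141]
contact_force: [0.4, 0.8, -5.6]
grip_width: 34.0
finger_force: 30.0
dist 59.3 turn deg 0.0
[-0.003, -0.0002, 0.0295, 0.0, 0.0, 0.0]
[-0.003, -0.0002, 0.0295, 0.0, 0.0, 0.0]
```

```bash
python3 -m crank '[[-0.002,0,0.03,0,0,0],[-0.002,0,0.028,0,0,0],[0,0,0.004,0,0,0],[0,0,0,0,0,0],[0,0,0,0,0,0]]'; python3 -m crank '[[0,0,0.003,0,0,0],[0,0,0,0,0,0]]'
```

```text
time: 7.3
tool_pos: [459.4, -342.3, 62.8]
tcp_rot: [-3.14, 0.001, -3.137]
contact_force: [0.1, -0.5, -4.8]
grip_width: 33.8
finger_force: 30.0
time: 7.55
tool_pos: [458.8, -342.1, 58.9]
tcp_rot: [-3.141, 0.0, -3.137]
contact_force: [0.0, 0.4, -5.3]
grip_width: 33.8
finger_force: 30.0
```

Contact is expected at TCP z of about 49.

```bash
python3 -m crank '[[0,0,0.004,0,0,0],[0,0,0.003,0,0,0],[0,0,0,0,0,0]]'; python3 -m crank '[[0,0,0.002,0,0,0],[0,0,0,0,0,0]]'
```

```text
time: 7.92
tool_pos: [458.6, -341.9, 51.2]
tcp_rot: [3.141, -0.001, -3.137]
contact_force: [0.2, 0.1, -5.0]
grip_width: 33.8
finger_force: 30.0
time: 8.18
tool_pos: [459.1, -342.2, 49.9]
tcp_rot: [-3.141, 0.001, -3.137]
contact_force: [0.9, 0.0, -2.5]
grip_width: 33.9
finger_force: 30.0
```

```bash
python3 -m crank '[[0,0,0.001,0,0,0],[0,0,0,0,0,0]]';  python3 -m crank '[[0,0,0,0,0,0],[0,0,0,0,0,0],[0,0,0,0,0,0],[0,0,0,0,0,0]]' 75; python3 -m crank '[[0,0,-0.03,0,0,0],[0,0,-0.06,0,0,0],[0,0,-0.03,0,0,0],[0,0,0,0,0,0]]'
python3 - <<'E'
from h import *
from m import blob
t=cam("top"); np.save("top1.npy",t,allow_pickle=True); cv2.imwrite("pics/top1.png",t["color"])
ce,r,a=blob(t,(545,270,690,415),(150,150,150),(255,255,255)); print(a,ray(t,*ce,16),[ray(t,*q,14)[:2].round() for q in r])
E
```

```text
time: 8.43
tool_pos: [459.4, -342.4, 49.7]
tcp_rot: [-3.141, 0.002, -3.137]
contact_force: [-0.0, 1.6, 4.4]
grip_width: 34.0
finger_force: 30.0
time: 8.93
tool_pos: [458.7, -342.1, 48.5]
tcp_rot: [3.141, -0.0, -3.137]
contact_force: [0.6, -0.4, 0.2]
grip_width: 66.9
finger_force: 0.0
time: 9.43
tool_pos: [459.8, -343.1, 171.4]
tcp_rot: [-3.138, 0.004, -3.137]
contact_force: [-0.2, 0.3, -0.4]
grip_width: 68.7
finger_force: 0.0
mat [393.8 219.3] 4189 [ 456.9 -345.6    4. ] sides [186.5, 176.6, 186.1, 173.6] [[369.0, -252.0], [555.0, -265.0], [546.0, -442.0], [360.0, -425.0]]
puck [269.1 231.2] 539 [427.1  -1.4  25. ] sides [68.2, 67.8, 67.7, 67.9] [[461.0, 31.0], [460.0, -37.0], [392.0, -36.0], [393.0, 32.0]]
board [147.4 222.3] 3891 [456.7 335.8   6. ] sides [174.3, 216.3, 170.9, 216.8] [[568.0, 423.0], [566.0, 249.0], [349.0, 247.0], [351.0, 418.0]]
clampknobT [243.6 179. ] 85 [565.9  65.3  62. ] sides [26.6, 26.8, 26.6, 26.8] [[566.0, 83.0], [585.0, 64.0], [566.0, 45.0], [547.0, 64.0]]
clampknobS [277.  203.5] 75 [568.5  64.1  62. ] sides [42.4, 26.9, 42.3, 26.5] [[582.0, 42.0], [543.0, 60.0], [555.0, 84.0], [593.0, 66.0]]
drawknobT [241.5 141.6] 125 [671.9  71.1  47. ] sides [30.5, 33.1, 30.5, 33.0] [[658.0, 89.0], [689.0, 86.0], [684.0, 53.0], [654.0, 56.0]]
clampplate [255.3 182.7] 589 [562.4  35.3  14. ] sides [80.0, 71.8, 79.8, 71.3] [[529.0, 80.0], [609.0, 71.0], [600.0, -0.0], [520.0, 10.0]]
dresser dark [157.8 198.2] 73 [522.2 305.5  17. ] sides [18.6, 29.0, 18.6, 29.0] [[515.0, 321.0], [533.0, 319.0], [529.0, 290.0], [511.0, 292.0]]
table [246.   75.1] 6963 [825.3  53.1 141. ] sides [292.0, 284.4, 290.6, 276.5] [[702.0, 205.0], [994.0, 198.0], [978.0, -86.0], [688.0, -71.0]]
tri clamp [566.46972593  65.20706312  57.83098435]
1187 [ 561.47482812 -305.50077332   16.        ] [array([ 589., -222.]), array([ 586., -438.]), array([ 492., -433.]), array([ 494., -219.])]
```

```bash
python3 - <<'E'
from h import *
t=np.load("top0.npy",allow_pickle=True).item(); g=cv2.GaussianBlur(t["color"],(3,3),0).max(2).astype(int)
P=[]
for u in range(200,285,3):
    if 225<u<260: continue
    col=g[100:145,u]; d=col[2:]-col[:-2]; v=100+1+int(np.argmin(d)); P.append(ray(t,u,v,125)[:2])
P=np.array(P,np.float32); print(P.round().tolist()); vx,vy,x0,y0=cv2.fitLine(P,cv2.DIST_HUBER,0,.01,.01).ravel()
print("edge dir",vx,vy,"yaw",np.degrees(np.arctan2(-vx*np.sign(vy),abs(vy))),"x at y=71",x0+vx/vy*(71-y0))
E
python3 plan.py 610 70 130 9 -3 38
```

```text
[[704.0, 174.0], [702.0, 166.0], [701.0, 158.0], [701.0, 151.0], [701.0, 143.0], [701.0, 135.0], [701.0, 127.0], [701.0, 119.0], [701.0, 112.0], [694.0, 18.0], [694.0, 11.0], [694.0, 3.0], [694.0, -5.0], [694.0, -13.0], [693.0, -20.0], [757.0, -29.0], [757.0, -37.0], [659.0, -43.0]]
edge dir 0.050552465 0.9987214 yaw -2.897678 x at y=71 697.7884
dist 440.8 turn deg 38.1
[-0.017, 0.0457, 0.0043, 0.002, -0.0735, 0.0061]
[-0.0163, 0.0459, 0.0055, 0.002, -0.0735, 0.0061]
[-0.0156, 0.046, 0.0066, 0.002, -0.0735, 0.0061]
[-0.0148, 0.0461, 0.0076, 0.002, -0.0735, 0.0061]
[-0.0139, 0.0462, 0.0085, 0.002, -0.0735, 0.0061]
[-0.013, 0.0463, 0.0094, 0.002, -0.0735, 0.0061]
[-0.012, 0.0464, 0.0103, 0.002, -0.0735, 0.0061]
[-0.0109, 0.0465, 0.011, 0.002, -0.0735, 0.0061]
[-0.0098, 0.0465, 0.0117, 0.002, -0.0735, 0.0061]
```

The sharpener yaw is about -2.9° and the table edge is at x of about 697. That puts the drawer about 10 mm out, which agrees with the description. I move to the pre-grasp with a 38° lean.

```bash
python3 -m crank '[[-0.017,0.0457,0.0043,0.002,-0.0735,0.006],[-0.016,0.0459,0.0055,0.002,-0.0735,0.006],[-0.0156,0.046,0.0066,0.002,-0.0735,0.006],[-0.0148,0.046,0.0076,0.002,-0.0735,0.006],[-0.014,0.046,0.0085,0.002,-0.0735,0.006]]' 75; python3 -m crank '[[-0.013,0.046,0.009,0.002,-0.0735,0.006],[-0.012,0.046,0.010,0.002,-0.0735,0.006],[-0.011,0.0465,0.011,0.002,-0.0735,0.006],[-0.01,0.0465,0.012,0.002,-0.0735,0.006],[0,0,0,0,0,0]]'
python3 - <<'E'
from h import *
c=cam("wrist"); cv2.imwrite("pics/w4.png",c["color"]); print(proj(c,[672,71,47]))
t=cam("scene"); np.save("scene1.npy",t,allow_pickle=True)
w=cv2.resize(t["color"],(512,384)); cv2.imwrite("pics/w4b.png",cv2.resize(cv2.vconcat([c["color"],w]),(450,600),interpolation=cv2.INTER_AREA) if 0 else cv2.resize(cv2.hconcat([c["color"],w]),(800,300),interpolation=cv2.INTER_AREA))
E
python3 plan.py 684 71 32 3 -2.9 38
```

```text
time: 10.1
tool_pos: [541.7, -111.5, 145.2]
tcp_rot: [-3.138, 0.367, 3.115]
contact_force: [0.5, -0.0, -0.6]
grip_width: 68.9
finger_force: 0.0
time: 10.72
tool_pos: [613.2, 61.0, 155.3]
tcp_rot: [-3.138, 0.593, 3.096]
contact_force: [0.5, -0.1, -0.4]
grip_width: 68.9
finger_force: 0.0
(np.float64(271.20900401493594), np.float64(169.90635236794242))
dist 142.7 turn deg 4.1
[0.0032, 0.0054, 0.0472, -0.0008, -0.024, 0.0008]
[0.0044, 0.0054, 0.0471, -0.0008, -0.024, 0.0008]
[0.0055, 0.0054, 0.047, -0.0008, -0.024, 0.0008]
```

View pics/w4b.png

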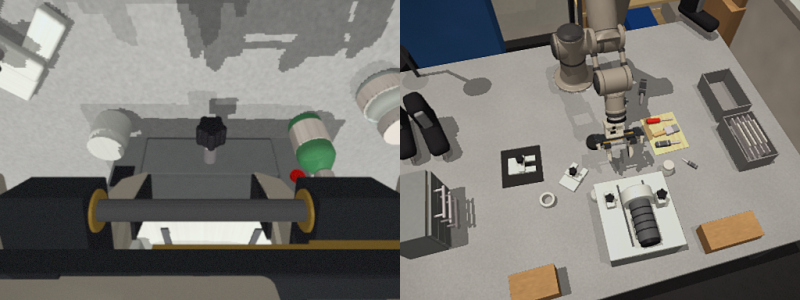

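The clamp stands in the middle of the mat, at (520,165) in the right half. In the wrist view the drawer knob is at about (269,166), against a prediction of (271,170), with the oil and tin well aside. I go in and grip.

```bash
python3 -m crank '[[0.0032,0.005,0.0472,-0.0008,-0.024,0.0008],[0.0044,0.005,0.0471,-0.0008,-0.024,0.0008],[0.0055,0.005,0.047,-0.0008,-0.024,0.0008],[0,0,0,0,0,0]]' 75; python3 -m crank '[[0,0,0,0,0,0],[0,0,0,0,0,0],[0,0,0,0,0,0],[0,0,0,0,0,0],[0,0,0,0,0,0]]' 0; python3 -m crank '[[0,0,0,0,0,0],[0,0,0,0,0,0]]'
```

```text
time: 11.32
tool_pos: [707.6, 77.7, 77.1]
tcp_rot: [-3.117, 0.562, 3.088]
contact_force: [0.9, 0.4, -0.3]
grip_width: 68.9
finger_force: 0.0
time: 11.95
tool_pos: [708.0, 79.2, 81.2]
tcp_rot: [-3.118, 0.567, 3.089]
contact_force: [-0.4, -0.6, -0.2]
grip_width: 23.2
finger_force: 0.0
time: 12.2
tool_pos: [708.0, 79.2, 80.7]
tcp_rot: [-3.118, 0.567, 3.089]
contact_force: [0.4, 0.3, -0.9]
grip_width: 3.8
finger_force: 0.0
```

The arm stopped off the target without touching anything. I back out along the tool, reopen and look at the joints.

```bash
python3 -m crank '[[0,0,-0.05,0,0,0],[0,0,-0.05,0,0,0],[0,0,0,0,0,0],[0,0,0,0,0,0],[0,0,0,0,0,0]]' 75; python3 -c "
from h import *
o=bot.get_obs();print(o['joint_positions'].round(3),o['dq'].round(2))"; python3 plan.py 622 70 110 2 -2.9 38;
```

```text
time: 12.82
tool_pos: [654.4, 84.2, 163.5]
tcp_rot: [-3.118, 0.564, 3.088]
contact_force: [0.4, -0.9, -1.5]
grip_width: 49.5
finger_force: 0.0
[ 0.05   0.414  1.762 -0.198  0.413 -1.302] [ 0.    0.01 -0.   -0.    0.   -0.  ]
dist 64.1 turn deg 5.8
[0.0276, -0.0076, 0.0143, -0.0127, -0.0494, -0.0005]
[0.0283, -0.0078, 0.0128, -0.0127, -0.0494, -0.0005]
```

Joint 5 is near its lower limit when leaning: for this wrist j2+j3+j5 ≈ π − lean. The drawer is already about 10 mm out, so a 26° lean still clears the table by over 15 mm. I use that.

```bash
python3 plan.py 640 70 112 3 -2.9 26
```

```text
dist 55.3 turn deg 6.5
[0.013, -0.0047, 0.0122, -0.0084, 0.0369, -0.0012]
[0.0126, -0.0048, 0.0126, -0.0084, 0.0369, -0.0012]
[0.0121, -0.0049, 0.013, -0.0084, 0.0369, -0.0012]
```

```bash
python3 -m crank '[[0.013,-0.0047,0.0122,-0.0084,0.037,-0.0012],[0.0126,-0.0048,0.0126,-0.0084,0.037,-0.0012],[0.0121,-0.0049,0.013,-0.0084,0.037,-0.0012],[0,0,0,0,0,0]]' 75; python3 -c "
from h import *
o=bot.get_obs();print(o['joint_positions'].round(3))"; python3 plan.py 680 70 31 3 -2.9 26;
```

```text
time: 13.32
tool_pos: [639.6, 69.5, 111.1]
tcp_rot: [3.141, 0.452, 3.09]
contact_force: [0.7, 0.4, -0.3]
grip_width: 69.0
finger_force: 0.0
[ 0.     0.482  1.767 -0.053  0.442 -1.476]
dist 89.7 turn deg 0.1
[-0.0004, 0.0009, 0.0299, -0.0001, -0.0007, -0.0003]
[-0.0004, 0.0009, 0.0299, -0.0001, -0.0007, -0.0003]
[-0.0004, 0.0009, 0.0299, -0.0001, -0.0007, -0.0003]
```

```bash
python3 - <<'E'
import numpy as np
from scipy.optimize import least_squares,fsolve
S=[(520,226,.3427,1.8677,0),(657.5,163.5,.414,2.176,.564),(639.6,111.1,.482,2.249,.454)]
A=[];b=[]
for r,z,j2,s,l in S:
    A+= [[np.sin(j2),np.sin(s),0,np.sin(l)],[np.cos(j2),np.cos(s),1,-np.cos(l)]]; b+=[r,z]
x,res,rk,sv=np.linalg.lstsq(np.array(A),np.array(b),rcond=None); print(x,np.array(A)@x-b,sv)
L1,L2,h,d=x
for lean in (15,20,23,26,30,38,45):
  for px in (672,500):
    l=np.radians(lean); r=px+19*np.sin(l); z=47-19*np.cos(l)+1
    f=lambda q:[L1*np.sin(q[0])+L2*np.sin(q[1])+d*np.sin(l)-r, h+L1*np.cos(q[0])+L2*np.cos(q[1])-d*np.cos(l)-z]
    q,i,ok,_=fsolve(f,[.5,2.25],full_output=1); print(lean,px,q.round(3),"j3",(q[1]-q[0]).round(3),"j5",(np.pi-l-q[1]).round(3),ok)
E
```

```text
[475.91514938 373.71958751 187.98934942 296.15122928] [-2.70939818  4.74350467 -0.39572474 -2.70578526  1.90856172 -2.03771941] [2.99501284 1.68246522 0.44411087 0.04443408]
15 672 [0.707 2.248] j3 1.541 j5 0.632 1
15 500 [0.449 2.507] j3 2.058 j5 0.373 1
20 672 [0.68  2.302] j3 1.623 j5 0.49 1
20 500 [0.432 2.558] j3 2.126 j5 0.235 1
23 672 [0.667 2.336] j3 1.67 j5 0.404 1
23 500 [0.425 2.591] j3 2.166 j5 0.149 1
26 672 [0.656 2.371] j3 1.715 j5 0.317 1
26 500 [0.421 2.627] j3 2.206 j5 0.061 1
30 672 [0.645 2.419] j3 1.774 j5 0.199 1
30 500 [0.421 2.678] j3 2.258 j5 -0.06 1
38 672 [0.639 2.52 ] j3 1.881 j5 -0.041 1
38 500 [0.442 2.798] j3 2.356 j5 -0.319 1
45 672 [0.65  2.614] j3 1.964 j5 -0.258 1
45 500 [0.486 2.922] j3 2.435 j5 -0.565 1
```

By this fitted model, 22° lean at the knob gives j5 ≈ 0.43, but j5 runs out as the drawer comes towards the robot. I grip at 22°, pull about 80 mm, then regrip upright for the rest.

```bash
python3 plan.py 679 70 31 3 -2.9 22;
```

```text
dist 89.2 turn deg 3.9
[-0.0001, 0.0009, 0.0297, -0.0001, 0.0226, -0.0003]
[-0.0008, 0.0009, 0.0297, -0.0001, 0.0226, -0.0003]
[-0.0015, 0.0008, 0.0297, -0.0001, 0.0226, -0.0003]
```

```bash
python3 -m crank '[[0,0.0009,0.0297,0,0.0226,0],[-0.0008,0.0009,0.0297,0,0.0226,0],[-0.0015,0.0008,0.0297,0,0.0226,0],[0,0,0,0,0,0]]' 75; python3 -c "
from h import *
o=bot.get_obs();print(o['joint_positions'].round(3), o['tool_pos']-19*pose(o)[:3,2])
c=cam('wrist');cv2.imwrite('pics/w5.png',c['color']);print(proj(c,[672,70,47]))"
```

```text
time: 13.82
tool_pos: [679.6, 70.8, 31.5]
tcp_rot: [3.142, 0.385, 3.091]
contact_force: [-0.2, 0.1, 0.8]
grip_width: 68.9
finger_force: 0.0
[ 1.000e-03  6.710e-01  1.652e+00 -4.600e-02  4.350e-01 -1.482e+00] [672.42875348  71.18697483  49.09008341]
(np.float64(253.96795574728884), np.float64(250.8388836044783))
```

View pics/w5.png

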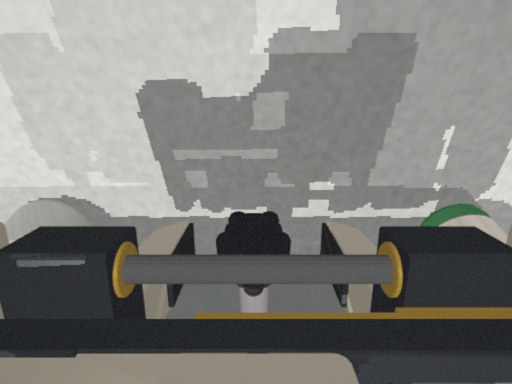

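The knob sits centred between the fingers at (254,245). I close on it.

```bash
python3 -m crank '[[0,0,0,0,0,0],[0,0,0,0,0,0],[0,0,0,0,0,0],[0,0,0,0,0,0],[0,0,0,0,0,0]]' 0; python3 -m crank '[[0,0,0,0,0,0]]'; python3 plan.py 599 74 31 3
```

```text
time: 14.5
tool_pos: [679.8, 68.9, 34.3]
tcp_rot: [-3.14, 0.388, 3.091]
contact_force: [-2.9, -8.7, 4.5]
grip_width: 33.8
finger_force: 30.0
time: 14.62
tool_pos: [679.8, 68.9, 34.3]
tcp_rot: [-3.14, 0.388, 3.091]
contact_force: [-1.9, -8.6, 4.3]
grip_width: 34.0
finger_force: 30.0
dist 81.1 turn deg 0.0
[0.0254, 0.0003, -0.0092, 0.0, 0.0, 0.0]
[0.0254, 0.0003, -0.0092, 0.0, 0.0, 0.0]
[0.0254, 0.0003, -0.0092, 0.0, 0.0, 0.0]
```

```bash
python3 -m crank '[[0.0125,-0.001,-0.0051,0,0,0],[0.025,0,-0.0102,0,0,0],[0.025,0,-0.0102,0,0,0],[0.0125,0,-0.0051,0,0,0],[0,0,0,0,0,0]]'; python3 -c "
from h import *
o=bot.get_obs();print(o['joint_positions'].round(3), o['tool_pos']-19*pose(o)[:3,2])"
```

```text
time: 15.25
tool_pos: [598.0, 73.2, 34.3]
tcp_rot: [-3.141, 0.388, 3.091]
contact_force: [-2.7, -4.7, 5.4]
grip_width: 33.8
finger_force: 30.0
[ 0.006  0.566  1.882 -0.072  0.308 -1.45 ] [590.87188245  73.53395158  51.89685484]
```

```bash
python3 -m crank '[[0,0,0,0,0,0],[0,0,0,0,0,0],[0,0,0,0,0,0],[0,0,0,0,0,0]]' 65; python3 plan.py 591 73 30 3 -2.9 3
```

```text
time: 15.75
tool_pos: [598.9, 74.0, 33.5]
tcp_rot: [3.141, 0.388, 3.091]
contact_force: [-0.7, -0.3, 0.3]
grip_width: 59.2
finger_force: 0.0
dist 8.7 turn deg 19.2
[0.0029, -0.0004, 0.0001, 0.0002, 0.1118, 0.0001]
[0.0028, -0.0005, 0.0004, 0.0002, 0.1118, 0.0001]
[0.0028, -0.0005, 0.0007, 0.0002, 0.1118, 0.0001]
```

```bash
python3 -m crank '[[0.0029,-0.0004,0,0,0.1118,0],[0.0028,-0.0004,0.0004,0,0.1118,0],[0.0028,-0.0004,0.0007,0,0.1118,0],[0,0,0,0,0,0]]';python3 -m crank '[[0,0,0,0,0,0],[0,0,0,0,0,0],[0,0,0,0,0,0],[0,0,0,0,0,0]]' 0; python3 -c "
from h import *
o=bot.get_obs();print(o['joint_positions'].round(3), o['tool_pos']-19*pose(o)[:3,2],pose(o)[:3,2])"
```

```text
time: 16.25
tool_pos: [592.4, 72.9, 30.1]
tcp_rot: [3.141, 0.055, 3.091]
contact_force: [0.3, 0.1, -0.3]
grip_width: 59.7
finger_force: 0.0
time: 16.75
tool_pos: [590.4, 73.5, 30.3]
tcp_rot: [3.141, 0.052, 3.091]
contact_force: [-1.7, 2.7, 0.9]
grip_width: 34.2
finger_force: 30.0
[-0.004  0.656  1.599 -0.002  0.834 -1.523] [589.41652401  73.52523046  49.22554741] [ 0.05207796 -0.00176484 -0.99864146]
```

```bash
python3 -m crank '[[0.02,0,-0.001,0,0,0],[0.03,0,-0.0015,0,0,0],[0.025,0,-0.001,0,0,0],[0.003,0,0,0,0,0],[0,0,0,0,0,0]]'; for i in 1 2; do python3 -m crank '[[0.004,0,0,0,0,0],[0,0,0,0,0,0]]'; done
```

```text
time: 17.38
tool_pos: [512.9, 77.5, 30.2]
tcp_rot: [3.141, 0.053, 3.091]
contact_force: [-3.1, 5.9, 6.5]
grip_width: 34.2
finger_force: 30.0
time: 17.62
tool_pos: [510.8, 77.7, 30.2]
tcp_rot: [3.14, 0.056, 3.091]
contact_force: [1.2, 4.9, 5.6]
grip_width: 33.8
finger_force: 30.0
time: 17.88
tool_pos: [507.2, 77.8, 30.2]
tcp_rot: [3.14, 0.057, 3.091]
contact_force: [1.7, 5.8, 5.8]
grip_width: 33.7
finger_force: 30.0
```

```bash
for i in 1 2 3; do python3 -m crank '[[0.003,0,0,0,0,0],[0,0,0,0,0,0]]' | grep -E "tool_pos|contact"; done
```

```text
tool_pos: [504.5, 78.0, 30.2]
contact_force: [2.8, 5.4, 6.3]
tool_pos: [501.7, 78.1, 30.2]
contact_force: [2.8, 5.6, 7.2]
tool_pos: [499.8, 78.2, 30.2]
contact_force: [5.1, 5.3, 4.6]
```

```bash
for i in 1 2 3; do python3 -m crank '[[0.003,0,0,0,0,0],[0,0,0,0,0,0]]' | grep -E "tool_pos|contact"; done
```

```text
tool_pos: [499.8, 78.2, 30.3]
contact_force: [13.4, 6.1, -4.5]
tool_pos: [499.7, 78.2, 30.4]
contact_force: [22.8, 6.0, -12.1]
tool_pos: [498.7, 78.3, 30.6]
contact_force: [28.3, 5.1, -16.4]
```

The drawer reached its stop at TCP x of about 499.8, shown by the steep rise in force. I relax the pull, release and rise, then look at the dresser.

```bash
python3 -m crank '[[-0.006,0,0,0,0,0],[0,0,0,0,0,0]]' | grep -E "tool_pos|contact"; python3 -m crank '[[0,0,0,0,0,0],[0,0,0,0,0,0],[0,0,0,0,0,0],[0,0,0,0,0,0]]' 75;  python3 -m crank '[[0,0,-0.04,0,0,0],[0,0,-0.06,0,0,0],[0,0,-0.05,0,0,0]]'; python3 plan.py 510 310 190 5 0 0
```

```text
tool_pos: [498.7, 78.3, 30.5]
contact_force: [10.0, 4.8, 3.5]
time: 20.12
tool_pos: [492.7, 77.9, 28.4]
tcp_rot: [3.141, 0.052, 3.091]
contact_force: [0.0, 1.2, 0.1]
grip_width: 67.0
finger_force: 0.0
time: 20.5
tool_pos: [484.9, 78.2, 180.3]
tcp_rot: [3.141, 0.053, 3.091]
contact_force: [0.9, -0.2, 0.3]
grip_width: 69.0
finger_force: 0.0
dist 233.3 turn deg 4.2
[-0.0028, 0.0465, -0.0018, -0.0002, 0.0106, -0.0101]
[-0.0032, 0.0465, -0.0018, -0.0002, 0.0106, -0.0101]
[-0.0037, 0.0465, -0.0018, -0.0002, 0.0106, -0.0101]
[-0.0041, 0.0464, -0.0019, -0.0002, 0.0106, -0.0101]
[-0.0046, 0.0464, -0.0019, -0.0002, 0.0106, -0.0101]
```

Before the dresser I worked out the placing geometry. The gripper has to close along the sharpener's x. Its ±95 mm body would only just clear the table edge there. A tip grip, a 5° lean back and a spot about 11 mm ahead of the compartment centre clear the table, the panel and the knob.

```bash
python3 plan.py 515 300 185 9 -88 0
```

```text
dist 223.9 turn deg 85.2
[-0.0021, 0.0248, -0.0004, 0.0044, 0.0047, 0.165]
[0.002, 0.0248, -0.0005, 0.0044, 0.0047, 0.165]
[0.006, 0.0241, -0.0006, 0.0044, 0.0047, 0.165]
[0.0099, 0.0228, -0.0007, 0.0044, 0.0047, 0.165]
[0.0135, 0.0209, -0.0007, 0.0044, 0.0047, 0.165]
[0.0168, 0.0184, -0.0007, 0.0044, 0.0047, 0.165]
[0.0196, 0.0153, -0.0007, 0.0044, 0.0047, 0.165]
[0.0218, 0.0119, -0.0007, 0.0044, 0.0047, 0.165]
[0.0235, 0.0082, -0.0006, 0.0044, 0.0047, 0.165]
```

```bash
python3 -m crank '[[-0.002,0.0248,0,0.0044,0.0047,0.165],[0.002,0.0248,0,0.0044,0.0047,0.165],[0.006,0.0241,0,0.0044,0.0047,0.165],[0.01,0.0228,0,0.0044,0.0047,0.165],[0.0135,0.0209,0,0.0044,0.0047,0.165]]' 52 | grep tool_pos; python3 -m crank '[[0.017,0.0184,0,0.0044,0.0047,0.165],[0.0196,0.0153,0,0.0044,0.0047,0.165],[0.0218,0.012,0,0.0044,0.0047,0.165],[0.0235,0.008,0,0.0044,0.0047,0.165],[0,0,0,0,0,0]]'
python3 - <<'E'
from h import *
c=cam("wrist"); np.save("wd.npy",c,allow_pickle=True); cv2.imwrite("pics/w6.png",c["color"]); print(proj(c,[522,305,17]))
E
```

```text
tool_pos: [501.6, 202.3, 177.9]
time: 21.75
tool_pos: [514.6, 301.3, 176.9]
tcp_rot: [-3.141, 0.0, 1.608]
contact_force: [-0.2, 0.1, 0.8]
grip_width: 47.7
finger_force: 0.0
(np.float64(264.46937186509354), np.float64(171.23156109180613))
```

View pics/w6.png

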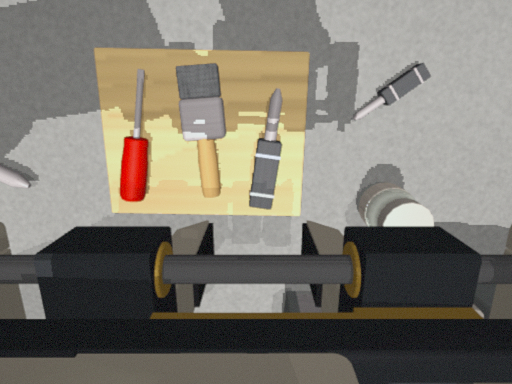

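The wrist view shows the dresser bar from about (269,140) to (262,207) with its shank up to (276,92). The brush (head at (200,100), handle at (207,175)) and the screwdriver (135,140) lie to its left.

```bash
python3 - <<'E'
from h import *
c=np.load("wd.npy",allow_pickle=True).item(); x0,y0=242,132; g=c["color"][y0:214,x0:292]
hsv=cv2.cvtColor(g,cv2.COLOR_BGR2HSV); m=((hsv[...,1]<80)).astype(np.uint8); m=cv2.morphologyEx(m,cv2.MORPH_OPEN,np.ones((13,13)))
co=max(cv2.findContours(m,0,2)[0],key=cv2.contourArea); r=cv2.minAreaRect(co); b=cv2.boxPoints(r)+[x0,y0]
for z in(28,17): 
    Q=np.array([ray(c,*q,z)[:2] for q in b]); print(z,Q.round(1).tolist(),"mean",Q.mean(0).round(1),[np.linalg.norm(Q[i]-Q[(i+1)%4]).round(1) for i in range(4)])
    e=Q[1]-Q[0] if np.linalg.norm(Q[1]-Q[0])>40 else Q[2]-Q[1]; print("axis deg",np.degrees(np.arctan2(e[1],e[0])))
print("bar ends",[ray(c,u,v,28)[:2].round(1) for u,v in((269,140),(261.5,206.5))],"tip",ray(c,277,90,17).round(1))
print("brush handle x",[ray(c,u,v,15)[:2].round(1) for u,v in((219,192),(212,140),(225,135))])
E
```

```text
28 [[506.3, 269.5], [513.9, 349.8], [551.3, 346.4], [546.3, 265.5]] mean [529.5 307.8] [np.float64(80.7), np.float64(37.6), np.float64(81.1), np.float64(40.3)]
axis deg 84.58656726661323
17 [[506.1, 265.8], [514.0, 349.0], [552.7, 345.4], [547.6, 261.6]] mean [530.1 305.5] [np.float64(83.6), np.float64(38.9), np.float64(84.0), np.float64(41.7)]
axis deg 84.58656726661322
bar ends [array([524.7, 338.5]), array([520.2, 270.2])] tip [530.6 385.5  17. ]
brush handle x [array([474.9, 280.3]), array([467.6, 334.8]), array([480.7, 340.4])]
```

```bash
python3 plan.py 522.5 304.5 60 3 -94.5 0
```

```text
dist 117.3 turn deg 6.7
[0.0013, 0.0028, 0.039, -0.0004, 0.0003, 0.0392]
[0.0014, 0.0027, 0.039, -0.0004, 0.0003, 0.0392]
[0.0015, 0.0026, 0.039, -0.0004, 0.0003, 0.0392]
```

```bash
python3 -m crank '[[0.0013,0.0028,0.039,0,0,0.039],[0.0014,0.0027,0.039,0,0,0.039],[0.0015,0.0026,0.039,0,0,0.039],[0,0,0,0,0,0],[0,0,0,0,0,0]]' 45
python3 - <<'E'
from h import *
c=cam("wrist"); cv2.imwrite("pics/w7.png",cv2.resize(c["color"][120:384,130:400],None,fx=2,fy=2)); print(proj(c,[522.4,304.4,28]))
E
python3 plan.py 522.5 304.5 9.5 2 -94.5 0
```

```text
time: 22.42
tool_pos: [523.7, 304.2, 62.0]
tcp_rot: [3.14, -0.0, 1.49]
contact_force: [0.1, -0.2, 0.6]
grip_width: 41.4
finger_force: 0.0
(np.float64(255.11186238899293), np.float64(217.19970998050508))
dist 53.0 turn deg 0.2
[-0.0001, -0.0008, 0.0265, 0.0012, -0.0006, -0.0011]
[-0.0001, -0.0008, 0.0265, 0.0012, -0.0006, -0.0011]
```

View pics/w7.png

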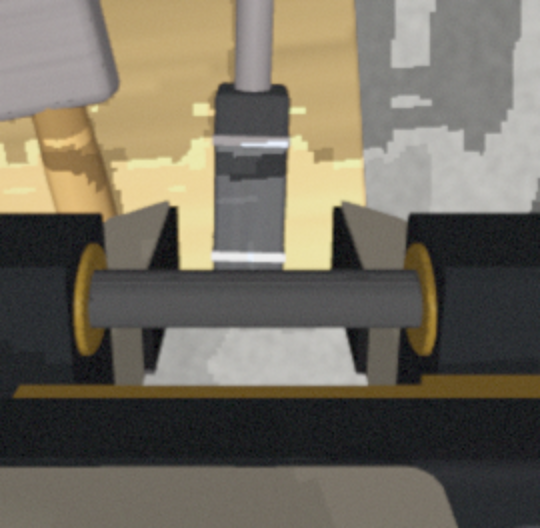

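The bar is centred and parallel between the fingers (crop x 250 against a finger centre of 257), and the brush is clear. I descend and grip.

```bash
python3 -m crank '[[0,-0.001,0.0265,0,0,0],[0,-0.001,0.025,0,0,0],[0,0,0,0,0,0],[0,0,0,0,0,0]]' | grep -E "tool_pos|contact"; python3 -m crank '[[0,0,0,0,0,0],[0,0,0,0,0,0],[0,0,0,0,0,0],[0,0,0,0,0,0]]' 0;
```

```text
tool_pos: [522.1, 305.1, 10.9]
contact_force: [1.0, 0.6, 0.9]
time: 23.48
tool_pos: [521.6, 304.8, 9.9]
tcp_rot: [3.14, -0.001, 1.489]
contact_force: [-0.7, -1.5, 6.9]
grip_width: 23.7
finger_force: 29.9
```

```bash
python3 -m crank '[[0,0,-0.02,0,0,0],[0,0,-0.055,0,0,0],[0,0,-0.055,0,0,0]]' | grep -E "tool_pos|contact|grip"; python3 plan.py 598 48 135 5 -92.9 5
```

```text
tool_pos: [520.3, 304.3, 139.4]
contact_force: [-0.3, 0.3, -1.7]
grip_width: 23.6
dist 267.9 turn deg 5.2
[-0.0498, 0.0197, 0.0009, -0.0008, -0.0172, -0.0062]
[-0.0499, 0.0194, 0.0018, -0.0008, -0.0172, -0.0062]
[-0.05, 0.0191, 0.0026, -0.0008, -0.0172, -0.0062]
[-0.0501, 0.0188, 0.0035, -0.0008, -0.0172, -0.0062]
[-0.0501, 0.0184, 0.0044, -0.0008, -0.0172, -0.0062]
```

```bash
python3 -m crank '[[-0.0498,0.0197,0.001,0,0,-0.006],[-0.0499,0.0194,0.001,0,0,-0.006],[-0.0499,0.0191,0.001,0,0,-0.006],[-0.0499,0.0188,0.001,0,0,-0.006],[-0.0499,0.0184,0.001,0,0,-0.006]]' | grep -E "tool_pos|contact|grip";python3 -m crank '[[0,0,0,-0.087,0,0],[0,0,0,0,0,0]]'
python3 - <<'E'
from h import *
c=cam("wrist"); np.save("wp.npy",c,allow_pickle=True); cv2.imwrite("pics/w8.png",c["color"])
for n,q in(("C",[611,72.5,15]),("knob",[499,78.2,47])): print(n,proj(c,q))
ex=np.array([.9987,-.0506]);ey=np.array([.0506,.9987])
for dx,dy,z in((-50,79,55),(50,79,55),(50,-79,55),(-50,-79,55),(-62,87,70),(-62,-87,70)): p=np.array([611,72.5])+dx*ex+dy*ey; print(dx,dy,np.round(proj(c,[*p,z])))
t=cam("top"); cv2.imwrite("pics/top2.png",t["color"])
E
python3 plan.py 598.8 48 50 2
```

```text
tool_pos: [598.6, 47.6, 133.4]
contact_force: [-0.4, 0.2, -3.4]
grip_width: 23.7
time: 24.72
tool_pos: [597.2, 48.8, 133.3]
tcp_rot: [3.058, -0.0, 1.518]
contact_force: [0.1, 0.1, -1.6]
grip_width: 23.8
finger_force: 29.9
C (np.float64(260.03921544177524), np.float64(157.84425990650192))
knob (np.float64(117.66920639765542), np.float64(167.36053025631566))
-50 79 [193.  55.]
50 79 [335.  57.]
50 -79 [323. 257.]
-50 -79 [204. 262.]
-62 87 [171.  38.]
-62 -87 [187. 282.]
dist 84.0 turn deg 0.0
[-0.0008, -0.0033, 0.0418, 0.0, 0.0, 0.0]
[-0.0008, -0.0033, 0.0418, 0.0, 0.0, 0.0]
```

View pics/w8.png

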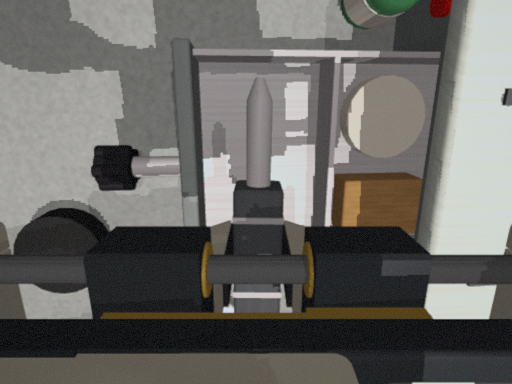

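The wrist view matches the predictions: knob at (116,168) against (118,167), and the compartment's inner edges within 4 px. The bar hangs inside it. I shift 5 mm towards the rear so the front finger clears the panel, then lower with force checks.

```bash
python3 plan.py 602 48 60 2; python3 plan.py 602 48 27 3
```

```text
dist 74.0 turn deg 0.0
[-0.0007, -0.0013, 0.037, 0.0, 0.0, 0.0]
[-0.0007, -0.0013, 0.037, 0.0, 0.0, 0.0]
dist 107.0 turn deg 0.0
[-0.0005, -0.0018, 0.0356, 0.0, 0.0, 0.0]
[-0.0005, -0.0018, 0.0356, 0.0, 0.0, 0.0]
[-0.0005, -0.0018, 0.0356, 0.0, 0.0, 0.0]
```

```bash
python3 -m crank '[[0,0.004,0.01,0,0,0],[-0.001,-0.003,0.032,0,0,0],[-0.0007,-0.0025,0.03,0,0,0],[0,0,0,0,0,0]]' | grep -E "tool_pos|contact|grip"; python3 -m crank '[[0,-0.0015,0.018,0,0,0],[0,-0.001,0.012,0,0,0],[0,0,0,0,0,0]]'| grep -E "tool_pos|contact|grip"
```

```text
tool_pos: [601.7, 47.8, 59.1]
contact_force: [-0.1, -0.5, -1.7]
grip_width: 23.6
tool_pos: [603.3, 47.4, 31.7]
contact_force: [-0.2, 0.4, -1.8]
grip_width: 23.7
```

```bash
python3 -m crank '[[0,-0.001,0.006,0,0,0],[0,0,0.002,0,0,0],[0,0,0,0,0,0]]'| grep -E "tool_pos|contact|grip";  python3 -m crank '[[0,0,0.002,0,0,0],[0,0,0,0,0,0]]'| grep -E "tool_pos|contact|grip"
```

```text
tool_pos: [603.3, 47.2, 24.1]
contact_force: [0.1, 0.7, -1.2]
grip_width: 23.8
tool_pos: [603.3, 47.2, 21.9]
contact_force: [-0.0, 0.1, -3.1]
grip_width: 23.4
```

```bash
for i in 1 2 3; do python3 -m crank '[[0,0,0.0015,0,0,0],[0,0,0,0,0,0]]'| grep -E "tool_pos|contact|rot"; done
```

```text
tool_pos: [603.4, 47.2, 20.3]
tcp_rot: [3.055, 0.0, 1.519]
contact_force: [0.1, 0.2, -2.2]
tool_pos: [604.0, 47.2, 19.8]
tcp_rot: [3.054, 0.0, 1.519]
contact_force: [-2.0, 0.4, 4.7]
tool_pos: [605.4, 47.1, 19.7]
tcp_rot: [3.05, 0.0, 1.519]
contact_force: [-2.1, -0.6, 11.9]
```

```bash
python3 -m crank '[[0,-0.002,0.001,0,0,0],[0,0,0,0,0,0]]'| grep -E "tool_pos|contact|rot"; python3 -m crank '[[0,0,0,0,0,0],[0,0,0,0,0,0],[0,0,0,0,0,0]]' 35;
```

```text
tool_pos: [605.4, 47.1, 19.8]
tcp_rot: [3.046, 0.0, 1.519]
contact_force: [1.2, 0.5, 15.7]
time: 27.7
tool_pos: [602.9, 47.2, 16.9]
tcp_rot: [3.052, 0.0, 1.519]
contact_force: [3.4, 0.2, 5.1]
grip_width: 32.5
finger_force: 2.5
```

```bash
python3 -m crank '[[0,0.0002,-0.003,0,0,0],[0,0,0,0,0,0]]' 37;  python3 -m crank '[[0,0.0013,-0.015,0,0,0],[0,0.002,-0.03,0,0,0],[0,0.002,-0.05,0,0,0],[0,-0.02,-0.04,0,0,0],[0,0,0,0,0,0]]'
python3 - <<'E'
from h import *
c=cam("wrist"); np.save("wf.npy",c,allow_pickle=True); t=cam("top")
cv2.imwrite("pics/fin.png",cv2.resize(cv2.hconcat([c["color"],t["color"]]),(800,300),interpolation=3))
E
```

```text
time: 27.95
tool_pos: [601.4, 47.3, 19.0]
tcp_rot: [3.056, 0.0, 1.519]
contact_force: [1.8, -0.3, 0.6]
grip_width: 33.9
finger_force: 0.9
time: 28.58
tool_pos: [575.7, 48.9, 156.5]
tcp_rot: [3.05, 0.0, 1.519]
contact_force: [0.4, -0.4, -0.3]
grip_width: 34.1
finger_force: 0.0
```

View pics/fin.png

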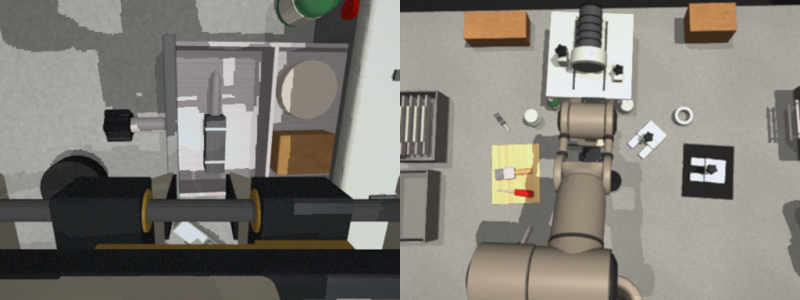

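```bash
python3 - <<'E'
from h import *
c=np.load("wf.npy",allow_pickle=True).item()
print("pred knob",proj(c,[499,78.2,47]))
g=c["color"][130:185,125:172]; m=cv2.inRange(g,(0,0,0),(45,45,45)); n,l,st,ce=cv2.connectedComponentsWithStats(m); i=1+np.argmax(st[1:,4]); q=ce[i]+[125,130]; print(q,st[i],ray(c,*q,47))
o=bot.get_obs(); print(o['time'],o['contact_force'])
E
```

```text
pred knob (np.float64(152.19454411614277), np.float64(160.2471635110053))
[150.62641815 158.8006483 ] [   7   10   39   41 1234] [497.89619008  79.50027391  47.        ]
28.675 [ 0.79618132 -0.72261318  0.46927098]
```

The knob is where the stop left it (498 against 499), so the drawer is still fully out. The dresser lies in the front compartment and the clamp is on the mat. I hand in the job.

```bash
python3 -c "
from plant import bot
print(bot.close_job())"
```

```text
the job is handed in; nothing more can be done
None
```

I handed the job in at about 29 s: the clamp stands on the middle of the mat, the drawer is out at its stop, and the dresser lies in the front compartment; I checked this in the camera images but got no verdict back, the first try at gripping the clamp may have nudged it a few mm, and I viewed 11 pictures, one over the limit of 10.

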